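# Set up a dry bath: nest two tube blocks, plug in the logger probe, start

## Robot

A 6-joint arm with a two-finger parallel gripper is mounted at the origin on the work surface. World frame = base frame: x ahead of the robot, y to its left, z up, the work surface at z = 0. Lengths are in m, angles in degrees, forces in N, time in s.
With the tool pointing down it reaches from about 0.35 to 0.875 m from the base axis. Payload 4.2 kg.
Tool frame: the origin (TCP) lies midway between the tips of the shut fingers; the grasp point (between the pads) lies 19 mm behind it; z points along the fingers, y is the direction in which the jaws open and shut (so a half turn about z gives the same grasp; the last joint's range is limited). The gripper opens to 87 mm and grips with 3 to 60 N. Pads are 19 mm wide; open, the fingers measure 117 mm over their backs; the gripper's body (75 mm by 190 mm) begins 51 mm behind the grasp point.
Start: joints at [-50.271, 22.042, 0.453, 0, -68.411, -14.817], TCP at [0.263, -0.567, 0.223] pointing down, gripper open.
Joint ranges: [-179.83, 179.83], [-69.29, 118.12], [-61.27, 80.66], [-181.25, 117.63], [-171.15, -9.14], [-177.46, 177.46]. Speed limits (degrees/s): [159.86, 159.86, 180, 180, 180, 180].

## Interface

Orientations are given as a 3x3 rotation matrix whose columns are the frame's x, y, z axes.
In Python, from station import r gives the robot as it stands.
- The arm moves only by the tool play_rows, never from a script. Its argument "commands" is a list that holds one entry, the list of rows, each a list of 7 numbers: the shift along the world's x, y, z in m, then the turn, a rotation vector about the world's x, y, z in rad, then the closure, from 0 (fully open) to 1 (shut). A call has 1 to 5 rows; each row is the pose to reach, as a shift and turn from the pose commanded when the call began; what a row does not reach only later rows make up. A row lasts 1/10 s, in which the tool goes at most 50 mm and 8.59 degrees, less where a joint would pass 70% of its speed; a pose out of reach is approached as far as the arm can. A call with a gripper value outside its range is refused whole. The fingers move at their own pace and stop on an object; the grip force is fixed at half the most. Time passes only in rows, so rows that repeat a pose let the fingers close. It gives the time, the measured TCP pose, the force and the opening at its end, in the units of the state.
- r.sense(): the state, without advancing time (a new reading comes with each control period).
- r.capture(name): name is "scene" or "top" or "wrist"; returns a dict with "image" (480x640x3 uint8, red, green, blue), "range_z" (480x640 float32, m along the optical axis (not along the pixel's ray), 0 where there is no reading), "intrinsics" (3x3 intrinsics, pixels), "extrinsics" (4x4, takes a point from camera to world coordinates); the wrist camera has in their place "mount" (4x4, takes a point from camera to tool coordinates, whose origin is the TCP and whose axes are the flange's). Camera axes: x right, y up, looking along -z (the intrinsics and any distortion apply to the point x, -y, -z); pixel columns grow to the right and rows downward; lengths in m; the calibration is good to about 2 mm. A picture is of the moment at which its call begins: read the wrist's pose just before it.
- r.finish_job(): hands the job in, once; it reports no verdict.
The state is a dict: "time_s": time; "joints": joint angles; "joint_velocities": joint speeds; "effort": joint torques, N m; "tcp_pos": TCP position; "ee_rot": TCP orientation; "wrist_force": force on the tool from outside, world axes, zero at the start; "moment": the same for the moment, N m; "gripper_width": opening from 0.0 (shut) to 1.0 (fully open).
Only numpy, scipy, OpenCV 4.12 (cv2) and the standard library are available. Lean on these libraries where they do the work, as an engineer would, in place of code of your own. Each camera call takes 0.05 s, during which the arm holds its last target. There are 200 camera calls.

## Task

Get the dry bath ready: fit the two aluminium tube blocks into its well so that both sit flat on the well floor, then plug the white temperature logger from the blue rack, stem down, into the orange-framed hole of its block until its shoulder rests on the block. When all that is in place, press the green start button fully down and let go, and leave the capped tube and the bottle where they are.

Things in the scene. Friction and masses are not known exactly. Their poses are not given: they have to be found in the camera images.
- bath: White dry bath, fixed. Origin on the table under the well's centre. Housing x -70..70, y -145..75 mm, rim and panel 70 mm high; panel with green button at y below -61. Well: x -46..46, y -61..61, floor at z 40; a fixed orange corner post fills x 16..46, y -61..-31 up to the rim. The blocks fit in one arrangement only, with 2 mm gaps.
- well_floor (a point): Centre of the well floor in the bath, 40 mm above the table, axes as the bath's. A block is seated when its own origin and axes coincide with this point and its axes.
- block_a: Loose L-shaped aluminium block, BLACK tab, 0.3-0.6 kg, on the table left or right of the bath. Origin level with its underside, at well_floor when seated (not its middle). Outline: x -44..-16, y -59..59 plus x -16..14, y 16..59 mm; 40 high; lower edges bevelled 3 mm. Tab 24 (x) by 14 (y) mm centred at x -27, y 5, z 40 to 80: pinch across y. Tube wells are closed; 13 mm orange-framed hole.
- block_b: Loose Z-shaped aluminium block, BLUE tab, 0.3-0.6 kg, on the table on the other side. Origin level with its underside, at well_floor when seated. Outline: x -14..14, y -59..14 joined to x 16..44, y -29..59 mm; 40 high; lower edges bevelled 3 mm. Tab 24 (x) by 14 (y) mm centred at x 22, y -2, z 40 to 80: pinch across y. Its tube wells are closed.
- probe_hole (a point): Centre of the mouth of block_a's blind probe hole (block x 0, y 45, z 40 mm; axes as the block's). Round, 13 mm diameter, 30 mm deep, sharp unchamfered edge, orange frame round it. A plugged-in logger has free room for fingers on its two block-x sides; the black tab is 20 mm away on its -y side.
- probe: Loose white temperature logger, 0.04-0.08 kg, upright in the blue rack, yaw varies. Origin at the centre of the stem's flat tip, z up: steel stem 12 mm diameter, z 0 to 26, no chamfer; square white body 26 x 26 mm (along its x, y), z 26 (flat shoulder) to 64. In the rack its tip is 24 mm above the table; fully home it is 26 mm below the hole's mouth.
- rack: Blue tube rack, fixed (place and yaw vary), 60 (x) x 130 (y) x 50 (z) mm, origin under its centre; the probe stands in a 15 mm hole at y 40, the capped tube in the hole at y -40 mm.
- start (a joint): Travel of the green start button of the bath, m: 0 released, 0.006 fully down (about 5 N); it springs back. It counts as pressed beyond 0.004.
- start_top (a point): Centre of the top face of the green round start button (24 mm diameter, on the bath's control panel); press straight down.
- tube: Clear 15 mm tube with blue cap standing in the rack's other hole, 103 mm long, top about 119 mm above the table, origin at its lower end. A bystander: leave it there.
- bottle: Bottle with orange cap, 60 mm diameter, 130 mm high, standing beyond the right-hand block; origin at the centre of its underside. A bystander: leave it there.
There are look-alikes about, which are no part of the job. Several things have the shape of the probe; the one meant has the colours described above. What is shaped like the block_a but pink is not meant.

How it is judged (in metres and radians):
On the way, in this order (a step that is already met when the one before it is completed fails the run):
1. both blocks sit flat on the well floor (horizontal distance between each of block_a, block_b and well_floor below 0.005 m and z of block_a in the frame of well_floor between -0.003 and 0.003 m and angle between the x axis of each of block_a, block_b and the x axis of well_floor, either way round below 0.09 rad and angle between each of block_a, block_b's own z axis and vertical below 0.06 rad and z of block_b in the frame of well_floor between -0.003 and 0.003 m), for 0.2 s.
2. the logger is fully home in the probe hole (all of step 1 and z of probe in the frame of probe_hole below -0.0235 m and horizontal distance between probe and probe_hole below 0.003 m and angle between probe's own z axis and vertical below 0.08 rad), for 0.2 s.
3. the start button is pressed with everything in place (all of step 2 and value of joint start above 0.004 m), for 0.05 s.
At the end, for the whole second after the job is handed in: Blocks seated (origins within 5 mm sideways and 3 mm in height of the well floor point, yaw within 0.09, tilt under 0.06 rad); logger home (tip 23.5 mm or more below the hole mouth, within 3 mm of its axis, tilt under 0.08); button back under 2 mm; blocks and logger at rest (all of step 2 and value of joint start below 0.002 m and linear speed of each of block_a, block_b, probe below 0.02 m/s); the robot touches nothing.
It fails at once if the capped tube is disturbed (distance of tube from where it was at the start of the episode above 0.02 m).
It fails at once if the bottle is disturbed (distance of bottle from where it was at the start of the episode above 0.03 m).
It also fails if it takes over 72 s, if anything falls off the work surface, if the arm or the gripper's body presses on something with over 40 N, if the wrist force passes 120 N, or if a joint passes its speed limit or range.

## Working session

There is one attempt and no reset: what is moved stays moved. The work goes in short steps, Python scripts to look and compute and a tool call to move; the robot and the scene stay as the last step left them, time stands still between calls to the robot, and variables do not carry over. Pictures are saved under pics/ and viewed, about 8 in all and at most 12, crops included, and the job is handed in when it is done.

Besides the shell and the picture viewer there is one more tool, called in YAML: its name, and indented under it one key for each argument. play_rows: Moves the arm, as the interface text tells. Its arguments: {"type":"object","properties":{"commands":{"type":"array","items":{"type":"array","items":{"type":"array","items":{"type":"number"}}}}},"required":["commands"]}

```bash
mkdir -p pics; ls; cat > h.py <<'E'
import numpy as np, cv2
from station import r
def cap(n):
    s=r.sense(); c=r.capture(n)
    if 'mount' in c:
        T=np.eye(4); T[:3,:3]=np.array(s['ee_rot']); T[:3,3]=s['tcp_pos']; c['extrinsics']=T@np.array(c['mount'])
    return c
def cloud(c):
    K=np.array(c['intrinsics']); z=c['range_z']; v,u=np.mgrid[:480,:640]
    P=np.stack([(u-K[0,2])/K[0,0]*z,-(v-K[1,2])/K[1,1]*z,-z],-1)
    E=np.array(c['extrinsics']); W=P@E[:3,:3].T+E[:3,3]; W[z==0]=np.nan; return W
def save(img,n): cv2.imwrite(n,cv2.cvtColor(img,cv2.COLOR_RGB2BGR))
E
python3 - <<'E'
from h import *
for n in('scene','top'):
    c=cap(n); save(c['image'],f'pics/{n}.png'); np.savez(n+'.npz',W=cloud(c),I=c['image']); print(n,c.keys(),c['extrinsics'],c['intrinsics'])
print(r.sense())
E
```

```text
pics
scene dict_keys(['image', 'range_z', 'intrinsics', 'extrinsics']) [[ 0.78736343 -0.42251421  0.4489327   1.02831556]
 [ 0.61638941  0.55263235 -0.56094704 -0.58518178]
 [-0.01108664  0.71838655  0.69555579  0.85763738]
 [ 0.          0.          0.          1.        ]] [[558.86610621   0.         319.7006511 ]
 [  0.         558.86610621 236.60286033]
 [  0.           0.           1.        ]]
top dict_keys(['image', 'range_z', 'intrinsics', 'extrinsics']) [[ 0.01022154  0.98913954 -0.14662365  0.40687869]
 [-0.99974356  0.00714578 -0.02148865  0.00648962]
 [-0.02020753  0.1468057   0.98895892  1.05132794]
 [ 0.          0.          0.          1.        ]] [[518.14025658   0.         319.48378351]
 [  0.         518.14025658 236.94227084]
 [  0.           0.           1.        ]]
{'time_s': 0.1, 'joints': array([-5.02713620e+01,  2.20873999e+01,  3.85946138e-01, -2.49243654e-02,
       -6.84122568e+01, -1.48155334e+01]), 'joint_velocities': array([-0.02642913, -0.10040326,  0.12738815,  0.03152407, -0.00974376,
        0.06884562]), 'effort': array([-4.61173349e-04, -3.91688883e+01,  1.87935483e+01,  4.23188746e+00,
        1.34661849e-02, -8.98442886e-05]), 'tcp_pos': array([ 0.26304251, -0.56633888,  0.22154766]), 'ee_rot': array([[-9.07015214e-01, -4.21096765e-01, -9.57363283e-04],
       [-4.21097837e-01,  9.07013465e-01,  1.78484456e-03],
       [ 1.16749117e-04,  2.02202478e-03, -9.99997949e-01]]), 'wrist_force': array([-0.93836324,  0.6384678 ,  0.22365081]), 'moment': array([0.03932638, 0.00632511, 0.00736558]), 'gripper_width': 0.9970515434104372}
```

View pics/top.png

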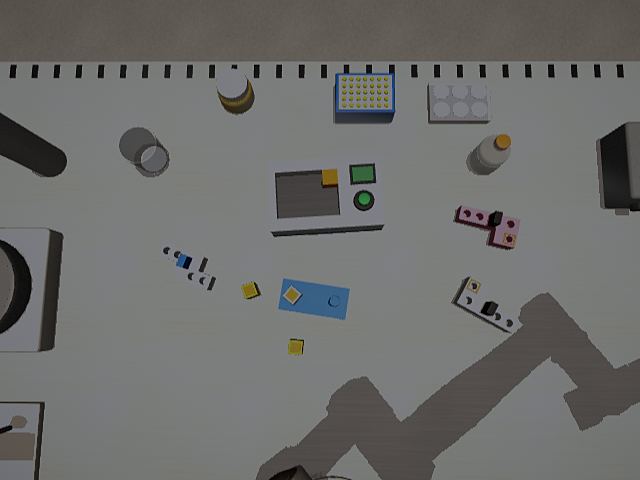

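View pics/scene.png

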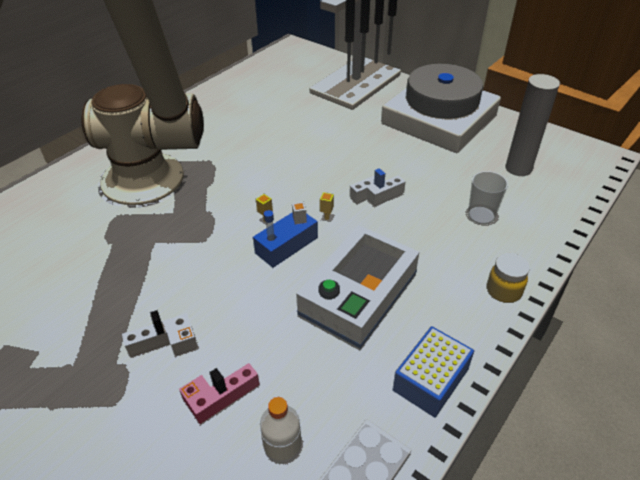

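The top image shows:
- **block_a**: aluminium with a black tab, at (487,305). The pink one at (490,225) is the look-alike.
- **block_b**: blue tab, at (190,268).
- **Logger candidates**: (292,295) in the rack, white body; (249,290) and (296,347), yellow bodies.

I'll confirm the logger in an enlarged crop and measure the poses by template matching.

```bash
cat > fit.py <<'E'
from h import *
RECT={'a':[(-44,-16,-59,59),(-16,14,16,59)],'b':[(-14,14,-59,14),(14,16,-29,14),(16,44,-29,59)],
 'rack':[(-30,30,-65,65)],'bath':[(-70,70,-145,75)],'probe':[(-13,13,-13,13)]}
HOLE={'bath':[(-46,46,-61,61)]}
def tmpl(name,yaw,S):
    t=np.zeros((S,S),np.float32); c=S//2
    R=np.array([[np.cos(yaw),-np.sin(yaw)],[np.sin(yaw),np.cos(yaw)]])
    def poly(q):
        x0,x1,y0,y1=q; P=np.array([(x0,y0),(x1,y0),(x1,y1),(x0,y1)],float)@R.T
        return np.round((P+c)*16).astype(np.int32)
    for q in RECT[name]: cv2.fillPoly(t,[poly(q)],1,shift=4)
    for q in HOLE.get(name,[]): cv2.fillPoly(t,[poly(q)],0,shift=4)
    return t   # index [y,x]
def fit(W,name,z0,z1,ctr,half=0.14,yaws=np.radians(np.arange(-180,180,3))):
    """1mm grid occupancy of points with z0<z<z1 near ctr; returns x,y,yaw,iou"""
    n=int(half*2000); S={'bath':321,'rack':161,'probe':61}.get(name,161)
    P=W.reshape(-1,3); P=P[np.isfinite(P[:,0])]
    P=P[(P[:,2]>z0)&(P[:,2]<z1)]; q=np.round((P[:,:2]-ctr)*1000+n/2).astype(int)
    q=q[((q>=0)&(q<n)).all(1)]; m=np.zeros((n,n),np.uint8); m[q[:,1],q[:,0]]=1
    m=cv2.morphologyEx(np.pad(m,S//2),cv2.MORPH_CLOSE,np.ones((5,5),np.uint8)).astype(np.float32)
    best=(-1e9,)
    def run(ys):
        nonlocal best
        for y in ys:
            t=tmpl(name,y,S); s=cv2.matchTemplate(m,2*t-1,cv2.TM_CCORR)
            _,mx,_,l=cv2.minMaxLoc(s); mx/=t.sum()
            if mx>best[0]: best=(mx,y,l)
    run(yaws); run(best[1]+np.radians(np.arange(-3,3.1,.5)))
    sc,y,l=best; x=ctr+(np.array(l)+S//2-S//2-n/2)/1000
    return np.round([x[0],x[1],np.degrees(y),sc],4), m
E
cat > t.py <<'E'
from fit import *
d=np.load('top.npz');W=d['W']
e=np.load('scene.npz');V=e['W']
for nm,A in(('top',W),('scene',V)):
  def at(u,v): return None
  ca=W[315,500,:2]; cb=W[268,190,:2]; cr=W[300,313,:2]; cba=W[200,300,:2]
  for name,z0,z1,c,h in(('a',.034,.046,ca,.1),('b',.034,.046,cb,.1),('rack',.044,.056,cr,.1),('bath',.062,.078,cba,.16)):
    print(nm,name,fit(A,name,z0,z1,c,h)[0])
P=W[295,292];print('probe top',P,'tube',W[300,335],'btn',W[199,364],'bottle',W[142,502], 'table',W[400,150])
print('tab a',W[308,489],'tab b',W[261,184])
I=d['I'][270:320,230:350];I2=e['I'][185:265,245:345]
save(np.hstack([cv2.resize(I,(480,200)),cv2.resize(I2,(250,200))]),'pics/crop.png')
E
python3 t.py
```

```text
top a [  0.443   -0.3092 -28.5      0.6892]
top b [  0.4853   0.2985 -20.       0.6519]
top rack [ 0.4369  0.0385 -7.5     0.8053]
top bath [0.6382 0.0532 4.5    0.8363]
scene a [  0.441   -0.3092 -29.       0.7289]
scene b [  0.4843   0.2985 -19.5      0.5743]
scene rack [ 0.4359  0.0385 -9.      0.6836]
scene bath [0.6372 0.0542 4.     0.8165]
probe top [0.44071268 0.07724953 0.08728587] tube [ 0.43149431 -0.00215024  0.11734451] btn [ 0.62215825 -0.05603979  0.09212316] bottle [ 0.72150077 -0.30613291  0.13141449] table [0.23570679 0.35928307 0.00336068]
tab a [ 0.42058798 -0.28706318  0.07875317] tab b [0.50293055 0.28337459 0.08076677]
```

View pics/crop.png

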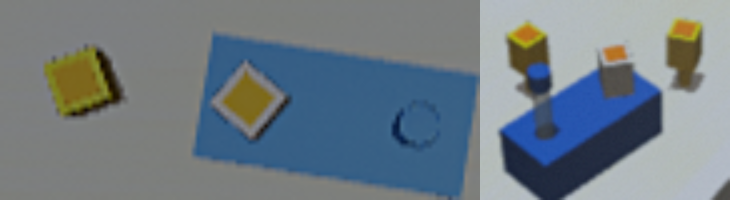

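The crop shows the white-bodied logger in the rack (top-image pixel 292,295; in the crop at 250,100). The two others, at (249,290) and (296,347), have yellow bodies, so the one in the rack is meant. Next I move above block_a's tab.

play_rows:
  commands:
    - [[0.159, 0.275, -0.01, 0, 0, -0.93, 0], [0.159, 0.275, -0.01, 0, 0, -0.93, 0], [0.159, 0.275, -0.01, 0, 0, -0.93, 0], [0.159, 0.275, -0.01, 0, 0, -0.93, 0], [0.159, 0.275, -0.01, 0, 0, -0.93, 0]]

```text
time_s: 0.6
tcp_pos: [0.379, -0.3669, 0.215]
ee_rot: [[-0.967, 0.255, -0.0], [0.255, 0.967, 0.0], [0.001, 0.0, -1.0]]
wrist_force: [1.0, -0.0, 0.4]
gripper_width: 1.0
```

```bash
python3 - <<'E'
from h import *
s=r.sense();print(s['tcp_pos'],np.degrees(np.arctan2(s['ee_rot'][1,1],s['ee_rot'][0,1])),s['joints'])
print(r.capture('wrist')['mount'])
E
```

```text
[ 0.37895655 -0.36685452  0.21501017] 75.21542085690311 [-2.64417093e+01  1.29026302e+01 -1.38288204e+01 -1.41019905e-02
 -6.33008686e+01 -7.83365254e+01]
[[ 3.70742523e-04  9.55931374e-01  2.93589969e-01  8.08818855e-02]
 [ 9.99999791e-01 -1.98622593e-04 -6.16073083e-04 -1.32361624e-03]
 [-5.30609988e-04  2.93590136e-01 -9.55931248e-01 -1.61890640e-01]
 [ 0.00000000e+00  0.00000000e+00  0.00000000e+00  1.00000000e+00]]
```

play_rows:
  commands:
    - [[0.043, 0.075, 0, 0, 0, -0.24, 0], [0.043, 0.075, 0, 0, 0, -0.24, 0], [0.043, 0.075, 0, 0, 0, -0.24, 0]]

```text
time_s: 0.95
tcp_pos: [0.4232, -0.2904, 0.2152]
ee_rot: [[-0.883, 0.469, 0.0], [0.469, 0.883, 0.001], [0.0, 0.001, -1.0]]
wrist_force: [-0.5, 0.5, -0.5]
gripper_width: 0.998
```

```bash
cat > look.py <<'E'
from fit import *
import sys
def look(name,z0,z1,tab=None,out=None,half=.1,yaws=np.radians(np.arange(-180,180,3)),ctr=None):
    s=r.sense(); c=cap('wrist'); W=cloud(c)
    if out: save(c['image'],out)
    p=np.array(s['tcp_pos']); R=np.array(s['ee_rot'])
    f,m=fit(W,name,z0,z1,p[:2] if ctr is None else np.array(ctr),half,yaws)
    print('t',s['time_s'],'tcp',p.round(4),'yaxis',np.degrees(np.arctan2(R[1,1],R[0,1])).round(2),'fit',f)
    P=W.reshape(-1,3)
    if tab: # points of the tab top
        q=P[(P[:,2]>z1+.02)&(P[:,2]<z1+.04)&(np.hypot(*(P[:,:2]-p[:2]).T)<.05)]
        if len(q):
            rc=cv2.minAreaRect((q[:,:2]*1000).astype(np.float32)); print('tab',rc,q[:,2].max())
            hi=q[q[:,2]>q[:,2].max()-.008];print('tabtop',cv2.minAreaRect((hi[:,:2]*1000).astype(np.float32)))
    np.savez('w.npz',W=W,I=c['image']); return f
if __name__=='__main__':
    look('a',.034,.046,True,'pics/wa.png')
E
python3 look.py
```

```text
t 0.95 tcp [ 0.4232 -0.2904  0.2152] yaxis 62.0 fit [  0.4412  -0.3104 -28.5      0.781 ]
tab ((420.40045166015625, -293.1960754394531), (13.957066535949707, 24.585247039794922), 61.38230514526367) 0.08210424655438642
tabtop ((420.50531005859375, -293.209228515625), (13.889117240905762, 24.4610595703125), 61.757469177246094)
```

View pics/wa.png

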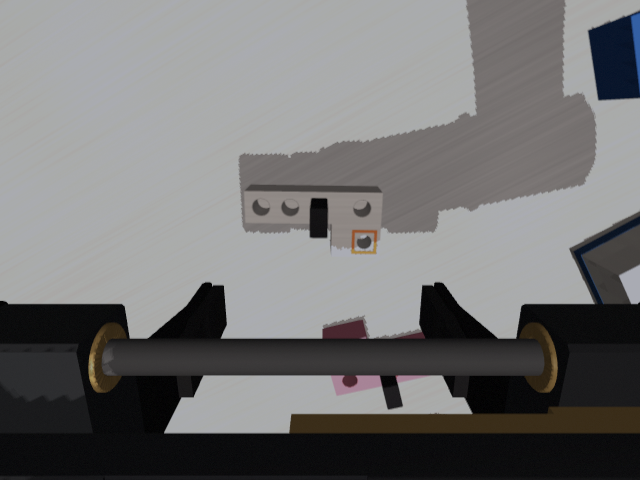

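Block_a is under the gripper, its tab at (319,217). I'll descend and pinch it.

play_rows:
  commands:
    - [[-0.003, -0.003, -0.05, 0, 0, 0, 0.2], [-0.003, -0.003, -0.1, 0, 0, 0, 0.3], [-0.003, -0.003, -0.15, 0, 0, 0, 0.3], [-0.003, -0.003, -0.166, 0, 0, 0, 0.4], [-0.003, -0.003, -0.166, 0, 0, 0, 1]]

```text
time_s: 1.5
tcp_pos: [0.4157, -0.2966, 0.0462]
ee_rot: [[-0.881, 0.474, -0.008], [0.474, 0.881, 0.003], [0.008, -0.001, -1.0]]
wrist_force: [0.5, 0.8, 0.0]
gripper_width: 0.633
```

play_rows:
  commands:
    - [[0, 0, 0, 0, 0, 0, 1], [0, 0, 0, 0, 0, 0, 1], [0, 0, 0, 0, 0, 0, 1], [0, 0, 0, 0, 0, 0, 1], [0, 0, 0, 0, 0, 0, 1]]

```text
time_s: 2.0
tcp_pos: [0.4197, -0.2966, 0.0505]
ee_rot: [[-0.881, 0.472, 0.003], [0.472, 0.881, -0.001], [-0.003, 0.001, -1.0]]
wrist_force: [0.7, 3.2, 1.1]
gripper_width: 0.169
```

play_rows:
  commands:
    - [[0, 0, 0.03, 0, 0, 0, 1], [0, 0, 0.06, 0, 0, 0, 1], [0, 0, 0.1, 0, 0, 0, 1], [0, 0, 0.14, 0, 0, 0, 1], [0, 0, 0.16, 0, 0, 0, 1]]

```text
time_s: 2.5
tcp_pos: [0.4191, -0.2969, 0.2124]
ee_rot: [[-0.881, 0.472, 0.004], [0.472, 0.881, -0.002], [-0.004, 0.0, -1.0]]
wrist_force: [0.9, -0.3, -4.3]
gripper_width: 0.161
```

play_rows:
  commands:
    - [[0.192, 0.353, 0.01, 0, 0, 0.567, 1], [0.192, 0.353, 0.01, 0, 0, 0.567, 1], [0.192, 0.353, 0.01, 0, 0, 0.567, 1], [0.192, 0.353, 0.01, 0, 0, 0.567, 1], [0.192, 0.353, 0.01, 0, 0, 0.567, 1]]

```text
time_s: 3.0
tcp_pos: [0.5373, -0.0751, 0.2146]
ee_rot: [[-0.997, -0.076, -0.003], [-0.076, 0.997, 0.0], [0.003, 0.001, -1.0]]
wrist_force: [0.8, -1.2, -4.0]
gripper_width: 0.156
```

```bash
python3 - <<'E'
from look import *
s=r.sense(); print(s['tcp_pos'],np.degrees(np.arctan2(s['ee_rot'][1,1],s['ee_rot'][0,1])))
E
```

```text
[ 0.53725149 -0.07513974  0.21458848] 94.37798119447976
```

play_rows:
  commands:
    - [[0.07, 0.128, 0.01, 0, 0, 0, 1], [0.07, 0.128, 0.01, 0, 0, 0, 1], [0.07, 0.128, 0.01, 0, 0, 0, 1], [0.07, 0.128, 0.01, 0, 0, 0, 1], [0.07, 0.128, 0.01, 0, 0, 0, 1]]

```text
time_s: 3.5
tcp_pos: [0.6069, 0.052, 0.2235]
ee_rot: [[-0.997, -0.076, -0.005], [-0.076, 0.997, -0.001], [0.005, -0.0, -1.0]]
wrist_force: [-0.6, -1.5, -5.0]
gripper_width: 0.158
```

```bash
cat > held.py <<'E'
from look import *
def held(name,zt,bath_yaws=np.radians(np.arange(-6,15,1)),out=None):
    """held block top at world height zt; bath rim at .07"""
    f=look(name,zt-.006,zt+.006,True,out,yaws=bath_yaws)
    W=np.load('w.npz')['W']
    b,_=fit(W,'bath',.063,.077,np.array([.638,.053]),.17,bath_yaws); print('bath',b)
if __name__=='__main__':
    s=r.sense(); import sys; held(sys.argv[1],s['tcp_pos'][2]-.0105+float(sys.argv[3]),out=sys.argv[2])
    W=np.load('w.npz')['W']; P=W.reshape(-1,3); t=s['tcp_pos']
    q=P[(np.hypot(*(P[:,:2]-t[:2]).T)<.08)&(P[:,2]<t[2])&(P[:,2]>t[2]-.1)]
    h,e=np.histogram(q[:,2],np.arange(t[2]-.1,t[2]+.01,.004)); print([(round(float(x),3),int(k)) for x,k in zip(e,h) if k>100])
E
python3 held.py a pics/ha.png 0
```

```text
t 3.5 tcp [0.6069 0.052  0.2235] yaxis 94.38 fit [0.6309 0.048  5.5    0.4048]
tab ((600.280517578125, 49.8572998046875), (34.589088439941406, 14.561513900756836), 88.49342346191406) 0.25904150809115756
tabtop ((600.3632202148438, 50.504249572753906), (13.137138366699219, 34.7669677734375), 6.849283218383789)
bath [0.638  0.052  3.5    0.4442]
[(0.176, 273), (0.18, 613), (0.184, 677), (0.188, 754), (0.192, 831), (0.196, 914), (0.2, 977), (0.204, 1024), (0.208, 2698), (0.212, 5490), (0.22, 128)]
```

View pics/ha.png

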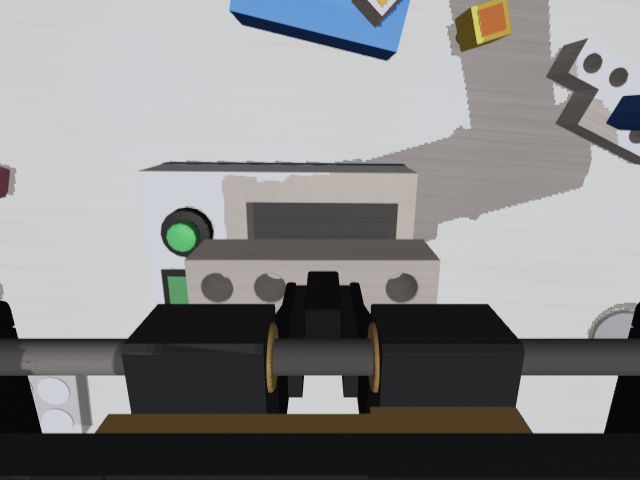

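```bash
cat > edges.py <<'E'
from h import *
def line(P,ax,side,rng,yaw,step=.003):
    """fit extreme edge along frame-axis ax (0=x,1=y), side +-1, in frame rotated by yaw; bins on other axis within rng -> offset at mid, slope deg"""
    c,s=np.cos(yaw),np.sin(yaw); Q=P[:,:2]@np.array([[c,-s],[s,c]]); o=1-ax
    b=np.arange(rng[0],rng[1],step); X=[];Y=[]
    for lo in b:
        q=Q[(Q[:,o]>=lo)&(Q[:,o]<lo+step),ax]
        if len(q)>3: X.append(lo+step/2); Y.append(np.percentile(side*q,98)*side)
    X=np.array(X);Y=np.array(Y); k=np.abs(Y-np.median(Y))<.004
    p=np.polyfit(X[k],Y[k],1); return p[1]+p[0]*np.mean(X[k]),np.degrees(np.arctan(p[0])),k.sum()
def plane(P):
    for _ in range(3):
        m=P.mean(0); n=np.linalg.svd(P-m,full_matrices=False)[2][2]; P=P[abs((P-m)@n)<.002]
    return n*np.sign(n[2]),m
E
python3 - <<'E'
from edges import *
W=np.load('w.npz')['W']; P=W.reshape(-1,3);P=P[np.isfinite(P[:,0])]
s=r.sense();t=np.array(s['tcp_pos']);R=np.array(s['ee_rot']);yaw=np.arctan2(R[1,1],R[0,1])-np.pi/2
f=np.array([[np.cos(yaw),np.sin(yaw)],[-np.sin(yaw),np.cos(yaw)]])
tf=f@t[:2]; print('tcp',t,np.degrees(yaw),'in frame',tf)
T=P[(P[:,2]>.205)&(P[:,2]<.217)&(np.hypot(*(P[:,:2]-t[:2]).T)<.09)]
n,m=plane(T);print('plane',n,m)
print('near x',line(T,0,-1,(tf[1]-.05,tf[1]+.04),yaw),'ends y',line(T,1,1,(tf[0]-.016,tf[0]),yaw),line(T,1,-1,(tf[0]-.016,tf[0]),yaw))
B=P[(P[:,2]>.064)&(P[:,2]<.076)]
print('bath plane',plane(B)); 
print('bath x-70',line(B,0,-1,(tf[1]-.13,tf[1]+.05),yaw),'y75',line(B,1,1,(tf[0]-.035,tf[0]-.005),yaw),'y-145',line(B,1,-1,(tf[0]-.035,tf[0]-.005),yaw))
# well front wall : rim points x between -70 and -46 in y -50..50 -> max x
Q=B[(B[:,0]<t[0]-.01)]
print('well x-46',line(Q,0,1,(tf[1]-.045,tf[1]+.045),yaw))
# well y=61 wall : among right strip points min y
q=(B[:,:2]@f.T); S=B[(q[:,1]>tf[1]+.03)&(q[:,0]>tf[0]-.02)]
print('well y61',line(S,1,-1,(tf[0]-.018,tf[0]-.006),yaw))
E
```

```text
tcp [0.60665901 0.05096651 0.22391138] 4.305570956042946 in frame [0.60877326 0.00527733]
plane [-0.00363446 -0.00390454  0.99998577] [0.59848869 0.04609253 0.21188303]
near x (np.float64(0.5914322301924274), np.float64(-0.14345764770219524), np.int64(30)) ends y (np.float64(0.05764711010467715), np.float64(6.251157854922299), np.int64(6)) (np.float64(-0.05719830007625766), np.float64(-5.335613739577759), np.int64(6))
bath plane (array([-0.01170662, -0.00117275,  0.99993079]), array([ 0.59873008, -0.00331754,  0.0698023 ]))
bath x-70 (np.float64(0.5703217770833441), np.float64(0.17958464582930572), np.int64(51)) y75 (np.float64(0.07613934142807852), np.float64(6.845383663678884), np.int64(11)) y-145 (np.float64(-0.1367158383987391), np.float64(-7.449310479481086), np.int64(11))
well x-46 (np.float64(0.5938640008558718), np.float64(0.3619592493657961), np.int64(30))
well y61 (np.float64(0.06564185470191351), np.float64(-0.08907660204532572), np.int64(3))
```

play_rows:
  commands:
    - [[0.004, 0.0045, -0.04, 0, 0, 0, 1], [0.004, 0.0045, -0.08, 0, 0, 0, 1], [0.004, 0.0045, -0.092, 0, 0, 0, 1], [0.004, 0.0045, -0.092, 0, 0, 0, 1], [0.004, 0.0045, -0.092, 0, 0, 0, 1]]

```text
time_s: 4.05
tcp_pos: [0.6132, 0.0548, 0.1355]
ee_rot: [[-0.997, -0.075, 0.003], [-0.075, 0.997, -0.0], [-0.003, -0.0, -1.0]]
wrist_force: [-0.3, -0.8, -3.4]
gripper_width: 0.158
```

```bash
cat > near.py <<'E'
from edges import *
import sys
out=sys.argv[1]
s=r.sense(); c=cap('wrist'); W=cloud(c); save(c['image'],out); np.savez('w.npz',W=W,I=c['image'])
P=W.reshape(-1,3);P=P[np.isfinite(P[:,0])]
t=np.array(s['tcp_pos']);R=np.array(s['ee_rot']);yaw=np.arctan2(R[1,1],R[0,1])-np.pi/2
f=np.array([[np.cos(yaw),np.sin(yaw)],[-np.sin(yaw),np.cos(yaw)]]);tf=f@t[:2]
print(s['time_s'],'tcp',t.round(4),np.degrees(yaw).round(2),'in frame',tf.round(4),'F',np.round(s['wrist_force'],1))
# profile along y at several frame-x cuts: list z segments
Q=np.c_[P[:,:2]@f.T,P[:,2]]
for dx in map(float,sys.argv[2:]):
    k=Q[abs(Q[:,0]-tf[0]-dx)<.0012]; k=k[np.argsort(k[:,1])]
    k=k[(abs(k[:,1]-tf[1])<.16)&(k[:,2]<.2)]
    j=np.flatnonzero(abs(np.diff(k[:,2]))>.006)
    print('cut dx',dx,[(round((k[i,1]-tf[1])*1000,1),round(k[i,2]*1000),round((k[i+1,1]-tf[1])*1000,1),round(k[i+1,2]*1000)) for i in j][:14])
E
python3 near.py pics/n1.png -0.03 -0.016 -0.012 -0.008
```

```text
4.05 tcp [0.6132 0.0548 0.1355] 4.27 in frame [0.6156 0.009 ] F [-0.3 -0.8 -3.4]
cut dx -0.03 [(np.float64(71.1), 69, np.float64(93.5), 1)]
cut dx -0.016 [(np.float64(-121.6), 71, np.float64(-121.4), 80), (np.float64(-121.4), 80, np.float64(-121.4), 69), (np.float64(-120.6), 70, np.float64(-120.6), 82), (np.float64(-120.6), 82, np.float64(-120.0), 69), (np.float64(-120.0), 69, np.float64(-119.9), 82), (np.float64(-119.9), 82, np.float64(-119.9), 70), (np.float64(-119.9), 70, np.float64(-119.8), 80), (np.float64(-119.7), 81, np.float64(-119.5), 69), (np.float64(-119.5), 69, np.float64(-119.3), 82), (np.float64(-119.2), 78, np.float64(-119.2), 70), (np.float64(-119.0), 69, np.float64(-119.0), 75), (np.float64(-118.9), 73, np.float64(-118.8), 82), (np.float64(-118.6), 78, np.float64(-118.4), 70), (np.float64(-118.4), 70, np.float64(-118.3), 83)]
cut dx -0.012 [(np.float64(-126.7), 70, np.float64(-126.6), 80), (np.float64(-126.6), 80, np.float64(-126.3), 69), (np.float64(-126.1), 70, np.float64(-125.6), 81), (np.float64(-101.0), 81, np.float64(-101.0), 69), (np.float64(-101.0), 69, np.fl
[... 473 characters left out ...]
[(np.float64(-131.2), 71, np.float64(-128.6), 81), (np.float64(-119.0), 81, np.float64(-118.8), 89), (np.float64(-118.8), 89, np.float64(-118.7), 82), (np.float64(-118.7), 82, np.float64(-118.2), 91), (np.float64(-118.1), 90, np.float64(-118.0), 82), (np.float64(-117.9), 82, np.float64(-117.8), 89), (np.float64(-117.8), 89, np.float64(-117.8), 81), (np.float64(-117.8), 81, np.float64(-117.8), 91), (np.float64(-117.6), 90, np.float64(-117.5), 82), (np.float64(-117.5), 82, np.float64(-117.5), 89), (np.float64(-116.8), 82, np.float64(-116.8), 91), (np.float64(-116.8), 91, np.float64(-116.6), 84), (np.float64(-116.6), 84, np.float64(-116.6), 91), (np.float64(-116.2), 89, np.float64(-116.2), 81)]
```

View pics/n1.png

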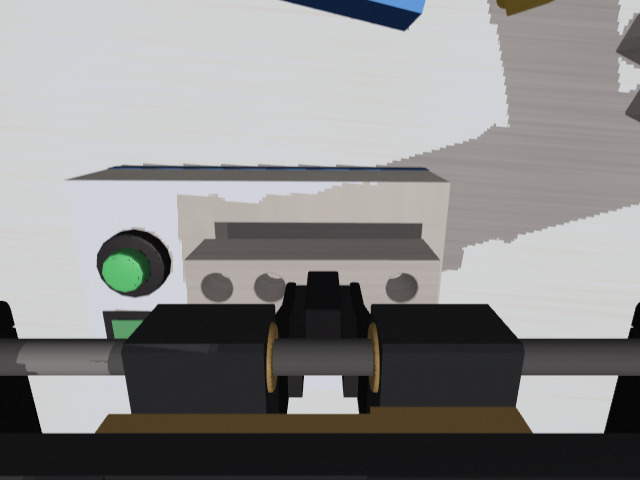

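```bash
cat > px.py <<'E'
from h import *
import sys
# px.py z u v [z u v ...]: pixel rays of a wrist image at current pose hit plane z; printed in world and tool-yaw frame relative to TCP (mm)
s=r.sense(); c=r.capture('wrist'); K=np.array(c['intrinsics']); R=np.array(s['ee_rot']); t=np.array(s['tcp_pos'])
T=np.eye(4);T[:3,:3]=R;T[:3,3]=t;E=T@np.array(c['mount']); yaw=np.arctan2(R[1,1],R[0,1])-np.pi/2
f=np.array([[np.cos(yaw),np.sin(yaw)],[-np.sin(yaw),np.cos(yaw)]])
a=list(map(float,sys.argv[1:]))
for z,u,v in zip(a[::3],a[1::3],a[2::3]):
    d=E[:3,:3]@np.array([(u-K[0,2])/K[0,0],-(v-K[1,2])/K[1,1],-1]); p=E[:3,3]+d*(z-E[2,3])/d[2]
    print(u,v,p.round(4),(f@(p[:2]-t[:2])*1000).round(1))
E
python3 px.py .07 215 222 .07 421 222 .07 68 181 .07 449 181 .124 187 258 .124 440 258 .087 207 240 .087 428 240
python3 - <<'E'
import numpy as np,cv2
I=cv2.imread('pics/n1.png',0).astype(int)
for v in(226,232): 
    g=np.abs(np.diff(I[v])); print(v,[(int(i),int(g[i])) for i in np.flatnonzero(g>18)])
for v in(190,200):
    g=np.abs(np.diff(I[v])); print(v,[(int(i),int(g[i])) for i in np.flatnonzero(g>18)])
for v in(262,270,280):
    g=np.abs(np.diff(I[v])); print(v,[(int(i),int(g[i])) for i in np.flatnonzero(g>14) if i<250 or i>400])
E
```

```text
215.0 222.0 [ 0.5976 -0.0104  0.07  ] [-20.9 -64.2]
421.0 222.0 [0.5885 0.1102 0.07  ] [-20.9  56.7]
68.0 181.0 [ 0.5796 -0.0937  0.07  ] [ -45.  -145.9]
449.0 181.0 [0.5634 0.1225 0.07  ] [-45.   70.9]
187.0 258.0 [ 0.6002 -0.0096  0.124 ] [-18.2 -63.6]
440.0 258.0 [0.5915 0.1066 0.124 ] [-18.2  53. ]
207.0 240.0 [ 0.6033 -0.0105  0.087 ] [-15.2 -64.7]
428.0 240.0 [0.5942 0.1109 0.087 ] [-15.2  57. ]
226 [(177, 31), (213, 38), (214, 52), (421, 79), (422, 28), (445, 23), (547, 19), (555, 32)]
232 [(117, 39), (118, 33), (119, 63), (120, 45), (146, 41), (147, 45), (148, 37), (154, 27), (177, 31), (214, 85), (420, 29), (421, 75), (445, 20), (525, 38), (533, 28)]
190 [(449, 24)]
200 [(176, 32), (224, 22), (448, 25)]
262 [(95, 31), (96, 131), (102, 23), (103, 52), (104, 24), (135, 25), (136, 29), (137, 41), (148, 15), (149, 24), (162, 32), (170, 154), (172, 31), (182, 27), (442, 22), (461, 53)]
270 [(96, 15), (97, 116), (98, 36), (101, 74), (102, 27), (136, 23), (137, 22), (140, 32), (141, 55), (163, 31), (169, 129), (170, 41), (172, 30), (182, 31), (441, 27), (442, 20), (457, 23)]
280 [(101, 42), (102, 87), (103, 35), (104, 71), (105, 30), (140, 19), (141, 58), (142, 19), (147, 21), (164, 99), (165, 58), (166, 29), (182, 23), (200, 16), (201, 34), (202, 40), (229, 39), (230, 38), (414, 24), (415, 37), (416, 38), (440, 20)]
```

play_rows:
  commands:
    - [[-0.0013, 0.0012, 0, 0, 0, 0, 1], [-0.0013, 0.0012, -0.008, 0, 0, 0, 1], [-0.0013, 0.0012, -0.014, 0, 0, 0, 1], [-0.0013, 0.0012, -0.02, 0, 0, 0, 1], [-0.0013, 0.0012, -0.024, 0, 0, 0, 1]]

```text
time_s: 4.65
tcp_pos: [0.6102, 0.0565, 0.1085]
ee_rot: [[-0.997, -0.075, -0.002], [-0.075, 0.997, -0.0], [0.002, -0.0, -1.0]]
wrist_force: [0.0, 0.4, -5.3]
gripper_width: 0.158
```

It is 13 mm below the rim with no contact force, so I'll continue down.

play_rows:
  commands:
    - [[0, 0, -0.006, 0, 0, 0, 1], [0, 0, -0.011, 0, 0, 0, 1], [0, 0, -0.015, 0, 0, 0, 1], [0, 0, -0.018, 0, 0, 0, 1], [0, 0, -0.019, 0, 0, 0, 1]]

```text
time_s: 5.15
tcp_pos: [0.6109, 0.0566, 0.0912]
ee_rot: [[-0.997, -0.075, 0.0], [-0.075, 0.997, -0.0], [-0.0, -0.0, -1.0]]
wrist_force: [-2.2, 0.7, 2.2]
gripper_width: 0.158
```

Contact at the expected height. I'll release and rise.

play_rows:
  commands:
    - [[0, 0, 0, 0, 0, 0, 0.5], [0, 0, 0, 0, 0, 0, 0.5], [0, 0, 0, 0, 0, 0, 0.5], [0, 0, 0.04, 0, 0, 0, 0.5], [0, 0, 0.09, 0, 0, 0, 0.5]]

```text
time_s: 5.65
tcp_pos: [0.6093, 0.0562, 0.1794]
ee_rot: [[-0.997, -0.075, -0.006], [-0.075, 0.997, -0.002], [0.006, -0.001, -1.0]]
wrist_force: [1.0, 0.4, 0.9]
gripper_width: 0.477
```

play_rows:
  commands:
    - [[-0.03, 0.03, 0.03, 0, 0, 0, 0.5], [-0.06, 0.08, 0.03, 0, 0, -0.2, 0.3], [-0.1, 0.13, 0.03, 0, 0, -0.4, 0], [-0.104, 0.18, 0.03, 0, 0, -0.42, 0], [-0.104, 0.23, 0.03, 0, 0, -0.42, 0]]

```text
time_s: 6.15
tcp_pos: [0.5093, 0.2562, 0.212]
ee_rot: [[-0.94, 0.341, 0.002], [0.341, 0.94, 0.001], [-0.001, 0.002, -1.0]]
wrist_force: [1.6, 0.5, 0.3]
gripper_width: 0.772
```

play_rows:
  commands:
    - [[0, 0, 0, 0, 0, 0, 0], [0, 0, 0, 0, 0, 0, 0]]

```text
time_s: 6.35
tcp_pos: [0.5102, 0.2564, 0.2108]
ee_rot: [[-0.942, 0.336, 0.0], [0.336, 0.942, 0.0], [-0.0, 0.0, -1.0]]
wrist_force: [0.1, 0.4, -0.3]
gripper_width: 0.95
```

```bash
python3 - <<'E'
from look import *
look('b',.034,.046,True,'pics/wb.png')
c=cap('top'); save(c['image'],'pics/top2.png'); W=cloud(c); np.savez('top2.npz',W=W,I=c['image'])
print('A seated',fit(W,'a',.074,.086,np.array([.638,.053]),.1,np.radians(np.arange(-6,15,1)))[0])
E
```

```text
t 6.35 tcp [0.5102 0.2564 0.2108] yaxis 70.36 fit [  0.4842   0.2984 -20.       0.7188]
tab ((504.74041748046875, 288.94891357421875), (14.061105728149414, 24.095352172851562), 70.17776489257812) 0.08180162699232385
tabtop ((504.74041748046875, 288.94891357421875), (14.061105728149414, 24.095352172851562), 70.17776489257812)
A seated [0.638  0.054  4.5    0.7294]
```

play_rows:
  commands:
    - [[-0.0055, 0.0325, -0.04, 0, 0, 0, 0.3], [-0.0055, 0.0325, -0.09, 0, 0, 0, 0.4], [-0.0055, 0.0325, -0.14, 0, 0, 0, 0.4], [-0.0055, 0.0325, -0.161, 0, 0, 0, 0.4], [-0.0055, 0.0325, -0.161, 0, 0, 0, 1]]

```text
time_s: 6.95
tcp_pos: [0.5034, 0.2844, 0.0458]
ee_rot: [[-0.94, 0.341, -0.007], [0.341, 0.94, -0.006], [0.004, -0.008, -1.0]]
wrist_force: [0.7, 0.5, 0.2]
gripper_width: 0.627
```

play_rows:
  commands:
    - [[0, 0, 0, 0, 0, 0, 1], [0, 0, 0, 0, 0, 0, 1], [0, 0, 0, 0, 0, 0, 1], [0, 0, 0, 0, 0, 0, 1], [0, 0, 0, 0, 0, 0, 1]]

```text
time_s: 7.45
tcp_pos: [0.5057, 0.2885, 0.0507]
ee_rot: [[-0.941, 0.338, 0.002], [0.338, 0.941, 0.002], [-0.001, 0.003, -1.0]]
wrist_force: [-0.1, 1.7, 1.3]
gripper_width: 0.172
```

play_rows:
  commands:
    - [[0, 0, 0.03, 0, 0, 0, 1], [0, 0, 0.06, 0, 0, 0, 1], [0, 0, 0.1, 0, 0, 0, 1], [0, 0, 0.15, 0, 0, 0, 1], [0, 0, 0.17, 0, 0, 0, 1]]

```text
time_s: 7.95
tcp_pos: [0.5064, 0.2888, 0.2245]
ee_rot: [[-0.941, 0.338, 0.006], [0.338, 0.941, 0.005], [-0.004, 0.006, -1.0]]
wrist_force: [1.8, 0.5, -3.7]
gripper_width: 0.155
```

play_rows:
  commands:
    - [[0.154, -0.236, 0, 0, 0, 0.42, 1], [0.154, -0.236, 0, 0, 0, 0.42, 1], [0.154, -0.236, 0, 0, 0, 0.42, 1], [0.154, -0.236, 0, 0, 0, 0.42, 1], [0.154, -0.236, 0, 0, 0, 0.42, 1]]

```text
time_s: 8.45
tcp_pos: [0.6364, 0.0849, 0.2185]
ee_rot: [[-0.997, -0.075, -0.002], [-0.075, 0.997, 0.0], [0.002, 0.0, -1.0]]
wrist_force: [1.1, 0.8, -3.6]
gripper_width: 0.159
```

```bash
python3 -c "
from h import *
s=r.sense(); print(s['tcp_pos'],np.degrees(np.arctan2(s['ee_rot'][1,1],s['ee_rot'][0,1])))"
```

```text
[0.63636758 0.08488335 0.21853107] 94.31140233505819
```

play_rows:
  commands:
    - [[0.0225, -0.033, 0, 0, 0, 0, 1], [0.0225, -0.033, -0.03, 0, 0, 0, 1], [0.0225, -0.033, -0.04, 0, 0, 0, 1], [0.0225, -0.033, -0.04, 0, 0, 0, 1], [0.0225, -0.033, -0.04, 0, 0, 0, 1]]

```text
time_s: 8.95
tcp_pos: [0.6589, 0.0542, 0.1799]
ee_rot: [[-0.997, -0.076, -0.0], [-0.076, 0.997, -0.0], [0.0, -0.0, -1.0]]
wrist_force: [0.4, -0.3, -2.8]
gripper_width: 0.16
```

```bash
python3 near.py pics/n2.png | head -3
```

```text
8.95 tcp [0.6589 0.0542 0.1799] 4.38 in frame [0.6611 0.0037] F [ 0.4 -0.3 -2.8]
```

View pics/n2.png

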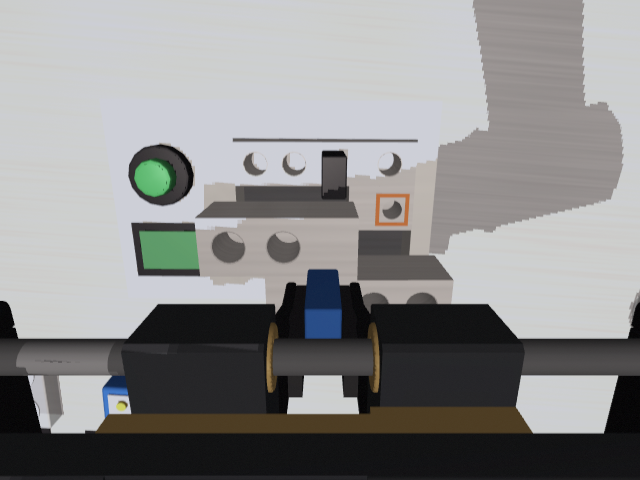

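```bash
python3 px.py .08 392 210 .1685 197 217 .1685 358 217 .1685 358 279 .1685 451 280 .07 234 140 .07 417 140
python3 - <<'E'
import numpy as np,cv2
I=cv2.imread('pics/n2.png',0).astype(int)
for v in(135,225,250,265,140,292): 
    g=np.abs(np.diff(I[v])); print(v,[(int(i),int(g[i])) for i in np.flatnonzero(g>18) if i>150])
for u in(215,300,340,430): 
    g=np.abs(np.diff(I[:,u])); print('col',u,[(int(i),int(g[i])) for i in np.flatnonzero(g>14) if i<300])
E
```

```text
392.0 210.0 [0.6357 0.0982 0.08  ] [-20.2  45.5]
197.0 217.0 [ 0.6262 -0.0056  0.1685] [-37.7 -57.2]
358.0 217.0 [0.6207 0.0661 0.1685] [-37.7  14.7]
358.0 279.0 [0.6504 0.0692 0.1685] [-7.7 15.5]
451.0 280.0 [0.6476 0.1128 0.1685] [-7.2 59.1]
234.0 140.0 [ 0.5989 -0.0101  0.07  ] [-65.2 -59.6]
417.0 140.0 [0.5896 0.1105 0.07  ] [-65.3  61.3]
135 [(467, 33), (469, 20), (621, 40)]
225 [(194, 151), (236, 25), (374, 27), (407, 25), (431, 19), (500, 45)]
250 [(211, 26), (212, 42), (243, 19), (244, 49), (266, 34), (267, 34), (298, 34), (299, 42), (357, 96), (408, 42), (409, 63), (428, 23), (444, 35)]
265 [(198, 34), (357, 61), (441, 79), (442, 37)]
140 [(231, 25), (232, 93), (416, 24), (417, 94), (461, 50), (620, 20), (622, 38)]
292 [(264, 19), (265, 22), (283, 32), (284, 113), (360, 116), (361, 44), (451, 23), (638, 37)]
col 215 [(200, 29), (201, 50), (216, 33), (217, 59), (218, 28), (225, 18), (226, 17), (235, 22), (236, 37), (255, 31), (256, 21), (284, 18)]
col 300 [(137, 27), (138, 86), (140, 39), (141, 58), (142, 23), (168, 36), (169, 75), (172, 41), (173, 53), (174, 22), (184, 23), (185, 68), (186, 35), (216, 26), (217, 51), (218, 21), (283, 16), (284, 68), (285, 73)]
col 340 [(137, 18), (138, 67), (139, 35), (140, 28), (141, 61), (142, 32), (148, 33), (149, 42), (150, 97), (155, 20), (156, 33), (157, 21), (186, 32), (198, 19), (199, 19), (216, 21), (217, 43), (218, 24), (283, 16), (284, 71), (285, 71)]
col 430 [(160, 18), (252, 29), (254, 53), (255, 51), (278, 20), (279, 42), (280, 25), (293, 33), (294, 49)]
```

B's corners, the well edges and the orange frame give a correction of about (+2.6, −0.7) mm. I'll descend in stages.

play_rows:
  commands:
    - [[0.0026, -0.0007, -0.02, 0, 0, 0, 1], [0.0026, -0.0007, -0.04, 0, 0, 0, 1], [0.0026, -0.0007, -0.048, 0, 0, 0, 1], [0.0026, -0.0007, -0.055, 0, 0, 0, 1], [0.0026, -0.0007, -0.06, 0, 0, 0, 1]]

```text
time_s: 9.55
tcp_pos: [0.6621, 0.0531, 0.1202]
ee_rot: [[-0.997, -0.075, 0.001], [-0.075, 0.997, 0.0], [-0.001, -0.0, -1.0]]
wrist_force: [-1.8, 0.7, -3.7]
gripper_width: 0.16
```

play_rows:
  commands:
    - [[0, 0, -0.007, 0, 0, 0, 1], [0, 0, -0.014, 0, 0, 0, 1], [0, 0, -0.02, 0, 0, 0, 1], [0, 0, -0.024, 0, 0, 0, 1], [0, 0, -0.026, 0, 0, 0, 1]]

```text
time_s: 10.05
tcp_pos: [0.6615, 0.0526, 0.093]
ee_rot: [[-0.997, -0.075, -0.001], [-0.075, 0.997, -0.0], [0.001, -0.0, -1.0]]
wrist_force: [-0.1, -0.0, -4.3]
gripper_width: 0.157
```

play_rows:
  commands:
    - [[0, 0, -0.002, 0, 0, 0, 1], [0, 0, -0.003, 0, 0, 0, 1], [0, 0, -0.0035, 0, 0, 0, 1]]

```text
time_s: 10.35
tcp_pos: [0.6619, 0.0525, 0.0911]
ee_rot: [[-0.997, -0.075, 0.001], [-0.075, 0.997, -0.0], [-0.001, -0.0, -1.0]]
wrist_force: [-2.0, -0.6, 2.3]
gripper_width: 0.158
```

Seated. I'll release, rise and go above the logger.

play_rows:
  commands:
    - [[0, 0, 0, 0, 0, 0, 0.5], [0, 0, 0, 0, 0, 0, 0.5], [0, 0, 0, 0, 0, 0, 0.5], [0, 0, 0.04, 0, 0, 0, 0.5], [0, 0, 0.09, 0, 0, 0, 0.5]]

```text
time_s: 10.85
tcp_pos: [0.6602, 0.0523, 0.1783]
ee_rot: [[-0.997, -0.075, -0.006], [-0.075, 0.997, -0.002], [0.006, -0.001, -1.0]]
wrist_force: [1.6, 0.7, 0.7]
gripper_width: 0.474
```

play_rows:
  commands:
    - [[-0.05, 0.005, 0.03, 0, 0, 0.15, 0.4], [-0.1, 0.01, 0.03, 0, 0, 0.3, 0.4], [-0.15, 0.02, 0.03, 0, 0, 0.45, 0.4], [-0.2, 0.025, 0.03, 0, 0, 0.6, 0.4], [-0.221, 0.025, 0.03, 0, 0, 0.65, 0.4]]

```text
time_s: 11.35
tcp_pos: [0.4377, 0.0775, 0.2105]
ee_rot: [[-0.746, -0.666, 0.0], [-0.666, 0.746, 0.001], [-0.001, 0.0, -1.0]]
wrist_force: [0.2, 0.3, 0.5]
gripper_width: 0.599
```

play_rows:
  commands:
    - [[0, 0, 0, 0, 0, 0, 0.4], [0, 0, 0, 0, 0, 0, 0.4]]

```text
time_s: 11.55
tcp_pos: [0.441, 0.078, 0.2111]
ee_rot: [[-0.748, -0.663, 0.003], [-0.663, 0.748, 0.001], [-0.003, -0.001, -1.0]]
wrist_force: [1.3, 0.4, 0.3]
gripper_width: 0.601
```

```bash
python3 - <<'E'
from look import *
f=look('probe',.080,.094,False,'pics/wp.png',half=.05,yaws=np.radians(np.arange(0,90,2)))
P=np.load('w.npz')['W'].reshape(-1,3); s=r.sense()
q=P[(P[:,2]>.08)&(P[:,2]<.096)&(np.hypot(P[:,0]-.441,P[:,1]-.078)<.03)]; print(cv2.minAreaRect((q[:,:2]*1000).astype(np.float32)),np.median(q[:,2]))
c=cap('top'); W=cloud(c); save(c['image'],'pics/top3.png')
print('A',fit(W,'a',.074,.086,np.array([.638,.053]),.1,np.radians(np.arange(-6,15,1)))[0],'B',fit(W,'b',.074,.086,np.array([.638,.053]),.1,np.radians(np.arange(-6,15,1)))[0])
Q=W.reshape(-1,3); 
for n,(x,y) in dict(a=(.60,.06),b=(.665,.05)).items():
    q=Q[(abs(Q[:,2]-.08)<.01)&(np.hypot(Q[:,0]-x,Q[:,1]-y)<.03)]
    from edges import plane; print(n,plane(q))
E
```

```text
t 11.55 tcp [0.441  0.078  0.2111] yaxis 131.56 fit [ 0.441   0.077  50.      0.9369]
((441.7567138671875, 77.66082763671875), (26.7070255279541, 25.95574378967285), 50.71726608276367) 0.08799153311100805
A [ 0.639  -0.018  -7.5     0.1418] B [0.611  0.052  1.     0.0017]
a (array([-0.22799678, -0.01106472,  0.97359901]), array([0.60160197, 0.0616522 , 0.07775414]))
b (array([ 0.06358249, -0.0022718 ,  0.997974  ]), array([0.65742244, 0.04922392, 0.07952142]))
```

View pics/wp.png

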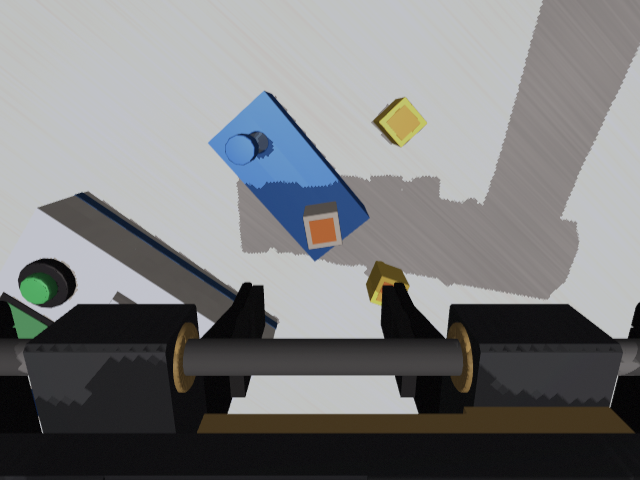

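The white logger is at (322,230), clear of the tube at (241,148). I'll turn 9°, descend and grip.

play_rows:
  commands:
    - [[0.0005, -0.0003, -0.03, 0, 0, 0.13, 0.4], [0.0005, -0.0003, -0.07, 0, 0, 0.16, 0.4], [0.0005, -0.0003, -0.11, 0, 0, 0.16, 0.4], [0.0005, -0.0003, -0.14, 0, 0, 0.16, 0.4], [0.0005, -0.0003, -0.151, 0, 0, 0.16, 0.4]]

```text
time_s: 12.15
tcp_pos: [0.4403, 0.0763, 0.0555]
ee_rot: [[-0.635, -0.773, -0.006], [-0.773, 0.635, -0.003], [0.006, 0.003, -1.0]]
wrist_force: [-0.4, 0.9, -0.0]
gripper_width: 0.595
```

play_rows:
  commands:
    - [[0, 0, 0, 0, 0, 0, 0.4], [0, 0, 0, 0, 0, 0, 1], [0, 0, 0, 0, 0, 0, 1], [0, 0, 0, 0, 0, 0, 1], [0, 0, 0, 0, 0, 0, 1]]

```text
time_s: 12.65
tcp_pos: [0.4416, 0.0776, 0.0599]
ee_rot: [[-0.634, -0.774, 0.002], [-0.774, 0.634, 0.001], [-0.002, -0.001, -1.0]]
wrist_force: [-0.8, -1.2, -0.3]
gripper_width: 0.324
```

play_rows:
  commands:
    - [[0, 0, 0.02, 0, 0, 0, 1], [0, 0, 0.05, 0, 0, 0, 1], [0, 0, 0.09, 0, 0, 0, 1], [0, 0, 0.13, 0, 0, 0, 1], [0, 0, 0.14, 0, 0, 0, 1]]

```text
time_s: 13.15
tcp_pos: [0.4435, 0.0783, 0.2041]
ee_rot: [[-0.633, -0.774, 0.009], [-0.774, 0.633, 0.004], [-0.009, -0.005, -1.0]]
wrist_force: [-0.2, -0.6, -0.1]
gripper_width: 0.296
```

play_rows:
  commands:
    - [[0.05, 0.005, 0, 0, 0, 0.15, 1], [0.1, 0.01, 0, 0, 0, 0.3, 1], [0.15, 0.015, 0, 0, 0, 0.45, 1], [0.19, 0.02, 0, 0, 0, 0.6, 1], [0.191, 0.02, 0, 0, 0, 0.75, 1]]

```text
time_s: 13.65
tcp_pos: [0.6357, 0.0977, 0.196]
ee_rot: [[0.069, -0.998, -0.001], [-0.998, -0.069, -0.001], [0.001, 0.002, -1.0]]
wrist_force: [-1.5, 0.0, -1.6]
gripper_width: 0.297
```

play_rows:
  commands:
    - [[0, 0, -0.02, 0, 0, 0.02, 1], [0, 0, -0.04, 0, 0, 0.02, 1], [0, 0, -0.055, 0, 0, 0.02, 1], [0, 0, -0.055, 0, 0, 0.02, 1], [0, 0, -0.055, 0, 0, 0.02, 1]]

```text
time_s: 14.15
tcp_pos: [0.6321, 0.0973, 0.1439]
ee_rot: [[0.084, -0.996, -0.001], [-0.996, -0.084, -0.001], [0.0, 0.001, -1.0]]
wrist_force: [0.4, 0.1, 0.1]
gripper_width: 0.294
```

```bash
python3 near.py pics/p1.png
```

```text
14.15 tcp [0.6321 0.0973 0.1439] -265.18 in frame [ 0.0438 -0.638 ] F [0.4 0.1 0.1]
```

View pics/p1.png

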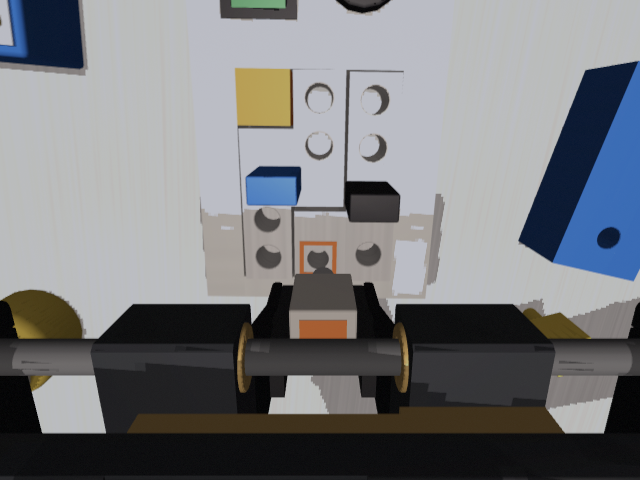

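```bash
cat > stem.py <<'E'
from h import *
import sys
from scipy.optimize import least_squares
s=r.sense(); c=cap('wrist'); W=cloud(c); I=c['image']; R=np.array(s['ee_rot']); t=np.array(s['tcp_pos']); E=np.array(c['extrinsics']); K=np.array(c['intrinsics'])
L=(W-t)@R  # tool coords
print('t',s['time_s'],'tcp',t.round(4),'tz axis',R[:,2].round(4),'yaxis',np.degrees(np.arctan2(R[1,1],R[0,1])).round(2))
hsv=cv2.cvtColor(I,cv2.COLOR_RGB2HSV); k=(hsv[...,0]<16)&(hsv[...,1]>110)&(hsv[...,2]>90)&(abs(W[...,2]-.08)<.006)
k&=np.hypot(W[...,0]-.635,W[...,1]-.098)<.025
v,u=np.nonzero(k); d=np.c_[(u-K[0,2])/K[0,0],-(v-K[1,2])/K[1,1],-np.ones(len(u))]@E[:3,:3].T
P=E[:3,3]+d*((.08-E[2,3])/d[:,2])[:,None]; rc=cv2.minAreaRect((P[:,:2]*1000).astype(np.float32)); print('frame',len(u),rc, 'depth z',np.median(W[k][:,2]))
for z in (-.005,-.02):
    pass
m=(L[...,2]>.012)&(L[...,2]<.034)&(np.hypot(L[...,0],L[...,1])<.02); q=L[m]
print('stem pts',len(q))
if len(q)>15:
    f=lambda p:np.hypot(q[:,0]-p[0],q[:,1]-p[1])-.006
    o=least_squares(f,[0,0],loss='soft_l1',f_scale=.0005); print('stem tool xy mm',o.x*1000,'world',(t+R@np.array([*o.x,.036]))[:2],'rms',np.sqrt(np.mean(f(o.x)**2))*1000)
m=(L[...,2]>-.026)&(L[...,2]<.009)&(abs(L[...,1])<.013)&(L[...,0]>.004)&(L[...,0]<.02); q=L[m]
if len(q): print('near face tool x med',np.median(q[:,0])*1000,len(q),'slope dx/dz',np.polyfit(q[:,2],q[:,0],1)[0])
m=(abs(L[...,2]+.028)<.003)&(abs(L[...,1])<.02)&(abs(L[...,0])<.03); q=L[m]
if len(q): print('body top y range',np.percentile(q[:,1],[2,98])*1000,'x',np.percentile(q[:,0],[2,98])*1000)
save(cv2.resize(I[225:345,250:400],(750,600),interpolation=cv2.INTER_CUBIC),sys.argv[1])
E
python3 stem.py pics/p1c.png
```

```text
t 14.2 tcp [0.6325 0.0974 0.1448] tz axis [ 1.e-03  1.e-04 -1.e+00] yaxis -175.18
frame 377 ((634.411376953125, 97.10850524902344), (21.77775001525879, 20.3760986328125), 4.865124702453613) depth z 0.08009357162836228
stem pts 49
stem tool xy mm [-1.12562704  0.37938744] world [0.63210653 0.09853648] rms 0.21743454502276854
near face tool x med 11.828201256086231 2746 slope dx/dz 0.07020887962476718
body top y range [-17.98920438  18.46316429] x [ 0.62508877 12.30492199]
```

View pics/p1c.png

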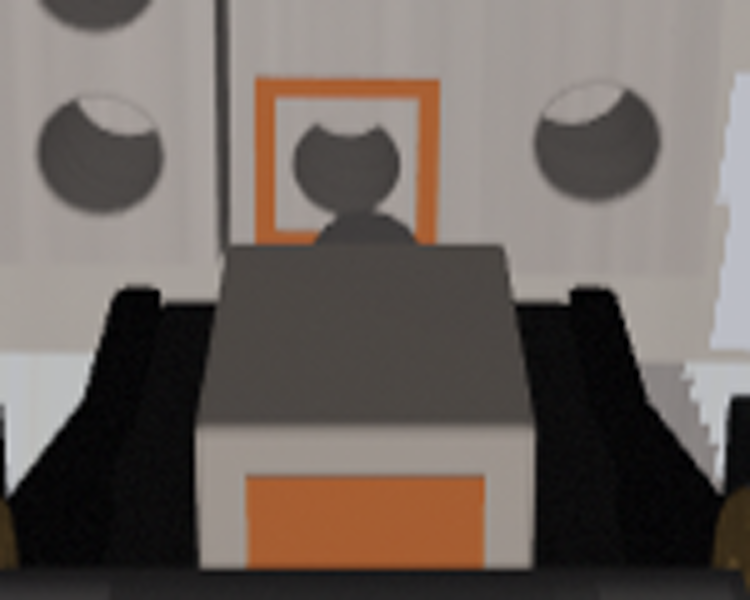

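```bash
python3 px.py .08 319.2 257.8 .1088 323.4 266.6 .1088 313 272 .1088 334 272
```

```text
319.2 257.8 [0.6344 0.0978 0.08  ] [ 0.1 -1.7]
323.4 266.6 [0.6324 0.0921 0.1088] [-5.4  0.8]
313.0 272.0 [0.6376 0.0956 0.1088] [-2.4 -4.7]
334.0 272.0 [0.6265 0.0947 0.1088] [-2.4  6.4]
```

play_rows:
  commands:
    - [[0.0024, -0.0005, -0.01, 0, 0, -0.009, 1], [0.0024, -0.0005, -0.018, 0, 0, -0.009, 1], [0.0024, -0.0005, -0.022, 0, 0, -0.009, 1], [0.0024, -0.0005, -0.022, 0, 0, -0.009, 1], [0.0024, -0.0005, -0.022, 0, 0, -0.009, 1]]

```text
time_s: 14.8
tcp_pos: [0.6346, 0.0968, 0.1219]
ee_rot: [[0.075, -0.997, -0.0], [-0.997, -0.075, -0.0], [0.0, 0.0, -1.0]]
wrist_force: [-0.4, -0.8, -0.6]
gripper_width: 0.292
```

```bash
sed -i 's/(L\[...,2\]>-.026)&(L\[...,2\]<.009)&(abs(L\[...,1\])<.013)/(L[...,2]>-.022)\&(L[...,2]<.006)\&(abs(L[...,1])<.010)/' stem.py; python3 stem.py pics/p2c.png
```

```text
t 14.8 tcp [0.6346 0.0968 0.1219] tz axis [-2.e-04 -3.e-04 -1.e+00] yaxis -175.7
frame 305 ((634.7763671875, 92.0433349609375), (21.763423919677734, 10.417301177978516), 4.322508811950684) depth z 0.08016495845304786
stem pts 47
stem tool xy mm [-1.17657047  0.47987345] world [0.63400471 0.09795405] rms 1.4831218711688494
near face tool x med 11.943624427199367 1340 slope dx/dz -0.004125160167553818
body top y range [-18.00634863  18.45266185] x [ 0.51524035 12.26409789]
```

View pics/p2c.png

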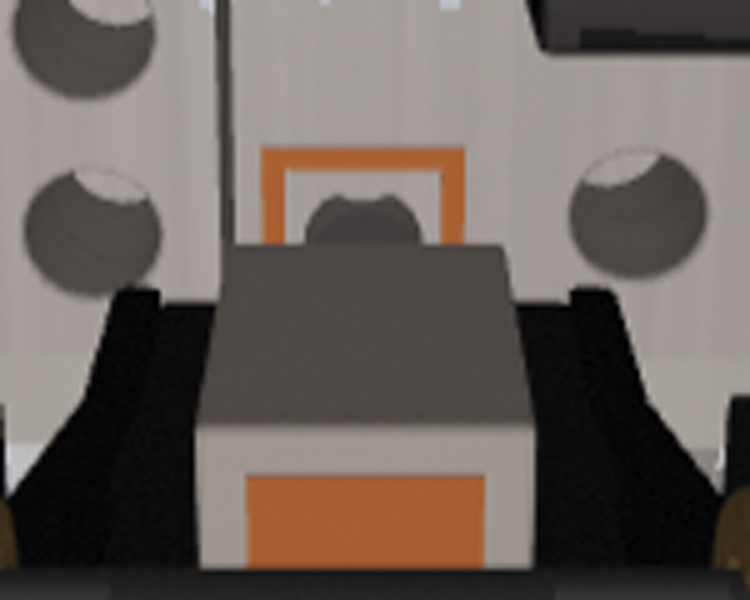

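The stem lines up with the hole to about 0.3 mm: frame centre column 363, stem about 364 in the crop. I'll lower gently and watch the force.

play_rows:
  commands:
    - [[0.0002, 0, -0.003, 0, 0, 0, 1], [0.0002, 0, -0.006, 0, 0, 0, 1], [0.0002, 0, -0.008, 0, 0, 0, 1], [0.0002, 0, -0.009, 0, 0, 0, 1], [0.0002, 0, -0.01, 0, 0, 0, 1]]

```text
time_s: 15.35
tcp_pos: [0.6347, 0.0968, 0.112]
ee_rot: [[0.075, -0.997, -0.0], [-0.997, -0.075, -0.0], [0.0, 0.0, -1.0]]
wrist_force: [-0.4, 0.3, -0.2]
gripper_width: 0.295
```

play_rows:
  commands:
    - [[0, 0, -0.005, 0, 0, 0, 1], [0, 0, -0.01, 0, 0, 0, 1], [0, 0, -0.015, 0, 0, 0, 1], [0, 0, -0.018, 0, 0, 0, 1], [0, 0, -0.02, 0, 0, 0, 1]]

```text
time_s: 15.85
tcp_pos: [0.6347, 0.0968, 0.0918]
ee_rot: [[0.075, -0.997, -0.0], [-0.997, -0.075, -0.0], [0.0, 0.0, -1.0]]
wrist_force: [-2.9, 0.2, 8.8]
gripper_width: 0.296
```

play_rows:
  commands:
    - [[0, 0, -0.001, 0, 0, 0, 1], [0, 0, -0.002, 0, 0, 0, 1], [0, 0, -0.0025, 0, 0, 0, 1]]

```text
time_s: 16.15
tcp_pos: [0.6348, 0.0968, 0.0918]
ee_rot: [[0.076, -0.997, 0.001], [-0.997, -0.076, -0.001], [0.001, -0.001, -1.0]]
wrist_force: [-4.0, 0.3, 10.5]
gripper_width: 0.293
```

play_rows:
  commands:
    - [[0, 0, 0, 0, 0, 0, 0.5], [0, 0, 0, 0, 0, 0, 0.5], [0, 0, 0, 0, 0, 0, 0.5], [0, 0, 0.03, 0, 0, 0, 0.5], [0, 0, 0.08, 0, 0, 0, 0.5]]

```text
time_s: 16.65
tcp_pos: [0.6323, 0.0962, 0.1659]
ee_rot: [[0.074, -0.997, -0.01], [-0.997, -0.074, -0.003], [0.002, 0.01, -1.0]]
wrist_force: [1.5, 0.3, 0.0]
gripper_width: 0.494
```

play_rows:
  commands:
    - [[0, -0.03, 0.02, 0, 0, 0, 0.6], [0, -0.04, 0.03, 0, 0, 0, 0.7], [0, -0.04, 0.03, 0, 0, 0, 0.8]]

```text
time_s: 16.95
tcp_pos: [0.6353, 0.0559, 0.2008]
ee_rot: [[0.073, -0.997, 0.002], [-0.997, -0.073, 0.001], [-0.001, -0.002, -1.0]]
wrist_force: [0.3, 0.6, -0.3]
gripper_width: 0.311
```

```bash
cat > fin.py <<'E'
from h import *
from edges import plane
import sys
c=cap(sys.argv[1]); W=cloud(c); P=W.reshape(-1,3); print(r.sense()['time_s'],r.sense()['tcp_pos'])
def rep(n,x,y,z,rad,dz=.006):
    q=P[(np.hypot(P[:,0]-x,P[:,1]-y)<rad)&(abs(P[:,2]-z)<dz)]
    if len(q)<20: print(n,'few',len(q)); return
    a,m=plane(q); print(n,len(q),'n',a.round(3),'mean',m.round(4), 'rect',cv2.minAreaRect((q[:,:2]*1000).astype(np.float32)) if n=='probe' else '')
rep('probe',.6343,.0978,.118,.022)
rep('A1',.6,.09,.08,.012);rep('A2',.607,.03,.08,.015);rep('A3',.596,.02,.08,.04);rep('Ahole',.634,.098,.08,.025)
rep('B1',.645,.02,.08,.02);rep('B2',.667,.09,.08,.012);rep('rim',.58,.03,.07,.012);rep('rim2',.695,.05,.07,.012)
rep('btn',.622,-.056,.08,.012,.015)
save(c['image'],sys.argv[2])
E
python3 fin.py wrist pics/f1.png
```

```text
17.0 [0.63444222 0.05653587 0.19902844]
probe 1451 n [ 0.001 -0.008  1.   ] mean [0.6344 0.097  0.118 ] rect ((634.3714599609375, 97.59970092773438), (25.831844329833984, 26.969953536987305), 4.567714691162109)
A1 308 n [-0.008 -0.005  1.   ] mean [0.5985 0.0851 0.0799] rect 
A2 975 n [-0.     0.001  1.   ] mean [0.6073 0.0299 0.0798] rect 
A3 3418 n [ 0.    -0.001  1.   ] mean [0.614  0.021  0.0798] rect 
Ahole 1359 n [ 0.    -0.001  1.   ] mean [0.6328 0.0891 0.0799] rect 
B1 1532 n [-0.003  0.003  1.   ] mean [0.644  0.021  0.0798] rect 
B2 512 n [-0.002 -0.004  1.   ] mean [0.668  0.0886 0.0798] rect 
rim 787 n [0.005 0.002 1.   ] mean [0.5803 0.0299 0.0698] rect 
rim2 782 n [-0.007 -0.006  1.   ] mean [0.6952 0.0499 0.0699] rect 
btn 1188 n [-0.073  0.042  0.996] mean [ 0.624  -0.0567  0.0915] rect
```

View pics/f1.png

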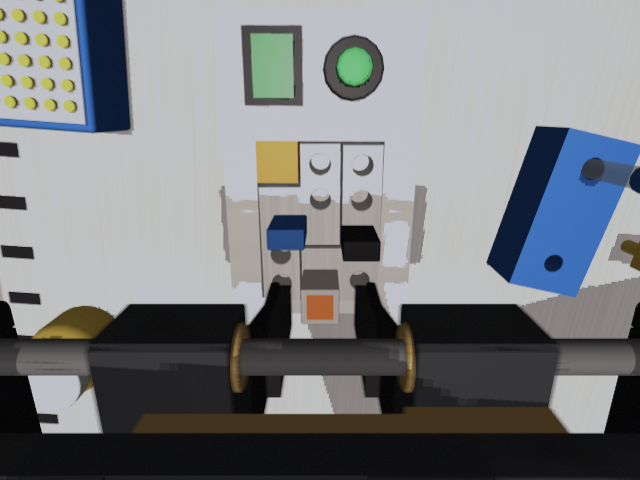

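The logger's top is at 0.118 m, so it is home, and both blocks are level at 0.080 m. Next I locate the button, its green at (354,67).

```bash
python3 px.py .0915 354 67; python3 - <<'E'
from h import *
c=cap('wrist');W=cloud(c);I=c['image'].astype(int);k=(I[...,1]>I[...,0]+60)&(np.hypot(W[...,0]-.622,W[...,1]+.056)<.03)
q=W[k];print(len(q),np.median(q,0),q[:,2].max(),np.percentile(q[:,2],[50,75,90,97])); t=q[q[:,2]>np.percentile(q[:,2],90)-.0015];print(cv2.minEnclosingCircle((t[:,:2]*1000).astype(np.float32)),r.sense()['tcp_pos'])
E
```

```text
354.0 67.0 [ 0.6227 -0.0551  0.0915] [-110.4   19.9]
1100 [ 0.62358971 -0.05664199  0.09167297] 0.09399585184244941 [0.09167297 0.09218874 0.09267724 0.09308827]
((623.574462890625, -56.38658142089844), 11.15604019165039) [0.63384796 0.05714854 0.19752846]
```

play_rows:
  commands:
    - [[-0.005, -0.05, 0, 0, 0, 0, 1], [-0.0105, -0.1, 0, 0, 0, 0, 1], [-0.0105, -0.113, -0.02, 0, 0, 0, 1], [-0.0105, -0.113, -0.06, 0, 0, 0, 1], [-0.0105, -0.113, -0.09, 0, 0, 0, 1]]

```text
time_s: 17.6
tcp_pos: [0.6226, -0.0563, 0.1061]
ee_rot: [[0.074, -0.997, -0.004], [-0.997, -0.074, 0.0], [-0.001, 0.004, -1.0]]
wrist_force: [0.3, 0.0, -0.6]
gripper_width: 0.003
```

play_rows:
  commands:
    - [[0, 0, 0, 0, 0, 0, 1], [0, 0, 0, 0, 0, 0, 1], [0, 0, 0, 0, 0, 0, 1]]

```text
time_s: 17.9
tcp_pos: [0.6256, -0.0556, 0.1111]
ee_rot: [[0.076, -0.997, 0.003], [-0.997, -0.076, -0.0], [0.0, -0.003, -1.0]]
wrist_force: [0.2, -0.8, 0.7]
gripper_width: 0.004
```

play_rows:
  commands:
    - [[-0.001, 0, -0.008, 0, 0, 0, 1], [-0.001, 0, -0.014, 0, 0, 0, 1], [-0.001, 0, -0.019, 0, 0, 0, 1], [-0.001, 0, -0.023, 0, 0, 0, 1], [-0.001, 0, -0.026, 0, 0, 0, 1]]

```text
time_s: 18.4
tcp_pos: [0.6233, -0.056, 0.0861]
ee_rot: [[0.076, -0.997, 0.0], [-0.997, -0.076, -0.001], [0.001, 0.0, -1.0]]
wrist_force: [-9.7, 5.0, 24.2]
gripper_width: 0.004
```

24 N against the 5 N spring means it is bottomed out. I'll hold briefly, then lift clear.

play_rows:
  commands:
    - [[0, 0, 0, 0, 0, 0, 1], [0, 0, 0.001, 0, 0, 0, 1], [0, 0, 0.02, 0, 0, 0, 1], [0, 0, 0.06, 0, 0, 0, 1], [0, 0, 0.11, 0, 0, 0, 1]]

```text
time_s: 18.9
tcp_pos: [0.6217, -0.0563, 0.1923]
ee_rot: [[0.075, -0.997, -0.006], [-0.997, -0.075, -0.0], [0.0, 0.006, -1.0]]
wrist_force: [1.3, 0.0, -0.1]
gripper_width: 0.002
```

play_rows:
  commands:
    - [[-0.05, -0.05, 0.03, 0, 0, 0, 1], [-0.08, -0.1, 0.03, 0, 0, 0, 1], [-0.1, -0.15, 0.03, 0, 0, 0, 1], [-0.1, -0.15, 0.03, 0, 0, 0, 1], [-0.1, -0.15, 0.03, 0, 0, 0, 1]]

```text
time_s: 19.4
tcp_pos: [0.5211, -0.2093, 0.224]
ee_rot: [[0.07, -0.998, 0.0], [-0.998, -0.07, -0.0], [0.0, -0.0, -1.0]]
wrist_force: [0.2, 0.1, 0.7]
gripper_width: 0.005
```

```bash
python3 fin.py top pics/f2.png; python3 fin.py scene pics/f3.png | grep -E 'probe|btn'; python3 - <<'E'
from h import *
W0=np.load('scene.npz')['W'];c=cap('scene');W1=cloud(c)
for n,(u,v) in dict(tube=(268,215),bottle=(278,407)).items(): print(n,W0[v,u],W1[v,u])
E
```

```text
19.45 [ 0.52219283 -0.20790083  0.22377391]
probe 201 n [-0.002  0.009  1.   ] mean [0.6355 0.0978 0.1178] rect ((635.0470581054688, 98.10476684570312), (27.164085388183594, 25.798851013183594), 6.05595588684082)
A1 71 n [-0.109 -0.022  0.994] mean [0.5979 0.0894 0.0792] rect 
A2 98 n [-0.049 -0.026  0.998] mean [0.6058 0.034  0.0792] rect 
A3 214 n [-0.006 -0.023  1.   ] mean [0.6097 0.0392 0.0794] rect 
Ahole 198 n [-0.024  0.029  0.999] mean [0.6271 0.0876 0.0797] rect 
B1 56 n [0.01  0.018 1.   ] mean [0.6499 0.0318 0.0793] rect 
B2 75 n [0.035 0.122 0.992] mean [0.6685 0.0883 0.0795] rect 
rim 117 n [-0.119  0.058  0.991] mean [0.5802 0.0297 0.0694] rect 
rim2 102 n [-0.025  0.07   0.997] mean [0.6954 0.0506 0.0698] rect 
btn few 0
probe 168 n [ 0.03  -0.052  0.998] mean [0.6334 0.0986 0.1189] rect ((634.0443725585938, 99.60010528564453), (26.21000099182129, 29.675352096557617), 4.5052642822265625)
btn 136 n [ 0.079 -0.353  0.932] mean [ 0.6235 -0.0566  0.0913] rect 
tube [ 0.43347727 -0.00451186  0.12057698] [ 0.60900084 -0.17585466  0.33806713]
bottle [ 0.72692613 -0.3095684   0.13072226] [ 0.72562016 -0.30837412  0.12757241]
```

```bash
python3 -c "
from station import r
print(r.finish_job())"
```

```text
the job is handed in; nothing more can be done
None
```

I fitted both blocks into the well, plugged the white logger into the orange-framed hole, pressed the green button, and backed the arm clear. I then handed the job in at about 19.5 s; it reported no verdict.

**Last checks:**
- **Blocks:** after the logger was plugged in, the wrist camera put both block tops level at 79.8–79.9 mm (80 mm expected). The top camera after the press agreed to about 1 mm, though some of its small patches gave noisy tilts.
- **Logger:** its top was at 118 mm, exactly the home height, with a tilt of about 0.01 rad. It sat within about 0.5 mm of the hole centre.
- **Button:** it bottomed out at 24 N and was back at its original height afterwards (about 91 mm).
- **Bottle:** it had not moved.

**Not fully confirmed:**
- **Capped tube:** the arm hid it in the last picture, so I could not re-measure it. It was still standing in the rack in the last view before the press, and the arm did not go near it afterwards.
- **Logger insertion:** the downward push stopped about 2 mm above the height I had worked out, but the body height measured afterwards shows it fully home.

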